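# Scan the job and show its sample plate to the bench camera

## Robot

A 6-joint arm with a two-finger parallel gripper is mounted at the origin on the work surface. World frame = base frame: x ahead of the robot, y to its left, z up, the work surface at z = 0. Lengths are in mm, angles in rad, forces in N, time in s.
With the tool pointing down it reaches from about 275 to 725 mm from the base axis. Payload 15.9 kg.
Tool frame: the origin (TCP) lies between the finger pads; the fingertips stand 14 mm ahead of it and the grasp point (between the pads) lies 5 mm behind it; z points along the fingers, y is the direction in which the jaws open and shut (so a half turn about z gives the same grasp; the last joint's range is limited). The gripper opens to 85 mm and grips with 20 to 120 N. Pads are 22 mm wide; open, the fingers measure 114 mm over their backs; the gripper's body (76 mm by 85 mm) begins 54 mm behind the grasp point. The pads swing forward as they close: fully open they stand 13 mm farther back than shut.
Start: joints at [-1.223, 0.213, -0.034, 1.323, 0, 1.571], TCP at [170.409, -470.049, 245.306] pointing down, gripper open.
Joint ranges: [-2.98, 2.98], [-0.74, 1.72], [-1.14, 1.35], [-2.1, 2.04], [-1.57, 1.44], [-3.14, 3.14]. Speed limits (rad/s): [1.89, 1.89, 2.39, 2.57, 3.14, 3.14].

## Interface

Orientations are given as a unit quaternion [w, x, y, z].
In Python, from rig import observe, snapshot, camera_params, workorder gives the robot as it stands. The module is installed in compiled form; this text tells all that it offers.
- The arm moves only by the tool send_rows, never from a script. Its argument "motion" is a list of rows, each a list of 5 numbers: the shift along the world's x, y, z each as a share of 0.5 m, from -1 to 1, then the turn about the world's z as a share of 90 degrees, from -1 to 1, then the opening, from 0 (shut) to 1 (fully open). In form: [[dx, dy, dz, roll, hand], ...]. A call has exactly 5 rows; each row is the pose to reach, as a shift and turn from the pose measured when the call began; what a row does not reach only later rows make up. A row lasts 1/8 s, in which the tool goes at most 62.5 mm and 10.7 degrees, less where a joint would pass 70% of its speed; a pose out of reach is approached as far as the arm can. A call with a number of a shift or a turn outside -1 to 1 is refused whole. A call with a gripper value outside its range is refused whole. The fingers move at their own pace and stop on an object; "newtons" is the grip in N (left out, the last holds). Time passes only in rows, so rows that repeat a pose let the fingers close, or fill a call up. It gives the time, the measured TCP pose, the force and the opening at its end, in the units of the state.
- observe(): the state, without advancing time (a new reading comes with each control period).
- snapshot(name): name is "scene" or "top" or "wrist"; returns (picture, depth): 384x512x3 uint8, blue, green, red; 384x512 float32, mm along the optical axis (not along the pixel's ray), 0 where there is no reading.
- camera_params(name): a dict with "camera_matrix" (3x3 intrinsics, pixels), "extrinsics" (4x4, takes a point from camera to world coordinates); the wrist camera has in their place "mount" (4x4, takes a point from camera to tool coordinates, whose origin is the TCP and whose axes are the flange's). Camera axes: x right, y up, looking along -z (the intrinsics and any distortion apply to the point x, -y, -z); pixel columns grow to the right and rows downward; lengths in mm; the calibration is good to about 2 mm. The wrist camera is an equidistant fisheye: a pixel r from the principal point sees the ray r / f radians off the axis. A picture is of the moment at which its call begins: read the wrist's pose just before it. camera_params takes no time and is no camera call.
- workorder.close_job(): hands the job in, once; it reports no verdict.
The state is a dict: "time_s": time; "joints": joint angles; "dq": joint speeds; "effort": joint torques, N m; "tcp_pos": TCP position; "eef_rot": TCP orientation; "force": force on the tool from outside, world axes, zero at the start; "ft_torque": the same for the moment, N m; "grip_width": opening from 0.0 (shut) to 1.0 (fully open).
Only numpy, scipy, OpenCV 4.12 (cv2) and the standard library are available. Lean on these libraries where they do the work, as an engineer would, in place of code of your own. Each camera call takes 0.05 s, during which the arm holds its last target.

## Task

Open the job on this jeweller's bench: take the hand scanner from its rest, aim it from about 10 cm at the middle of the bar code on the job envelope, hold it steady there for one second, and lay it back in its rest. Then draw the one brass sample plate that stands notched (frosted) end up out of the slotted block and hold it label side up under the bench camera: the label square to the lens, centred in its view, 11 cm from it, the plate's long edges running straight up and down in the camera's picture. Finish while still holding it there steadily with nothing else carrying it, and leave the other plates and tools where they are.

Things in the scene. Friction and masses are not known exactly. Their poses are not given: they have to be found in the camera images.
- scanner_center (a point): Middle of the hand scanner: a loose black bar 158 mm long (x), 36 wide (y), 28 high (z), 0.16 kg, an orange key on top, a dark red window in its front end. x runs lengthways to the window, and the beam leaves along x; z is up through the key. It lies level in its rest, this point 49 mm above the table. Grip it across the 36 mm at its middle, where both sides are free.
- scanner_window (a point): Middle of the scanner's window, 80 mm from scanner_center along x; same axes. It reads 40 to 160 mm ahead along x.
- rest_seat (a point): Where scanner_center belongs in the rest, 49 mm above the table. Fixed grey rest: foot 150 x 84 mm, 10 mm high, and two saddles 14 mm thick, 50 mm before and behind the middle, floors at 35 mm, cheeks up to 49 mm high and 44 mm apart (4 mm free either side of the scanner). x is its long axis, towards where the window belongs.
- rest_nose (a point): Where scanner_window lies when the scanner is in its rest: 80 mm from rest_seat along x.
- bar_code (a point): Middle of a bar code (on a 70 x 32 mm white label) on a brown envelope on a fixed wooden easel, 126 mm wide, 115 mm high, leaning back and facing the robot's side. 85 mm above the table. z: normal out of the paper, rising 40 degrees above level; y: level, along the face. A level scanner facing it reads it (up to 55 degrees off the normal).
- plate_center (a point): Middle of the wanted plate: brass, 0.12 kg, 90 mm tall (z, up), 34 wide (y), 5 thick (x). x is the normal of the face that bears the label. The upper 34 mm are frosted pale grey on both faces; the upper +y corner has a 10 x 10 mm notch: seen from the label side, notch end up, the notch is top right, so from above it tells the label's side. Grip the two long edges, 34 mm apart.
- rack: Fixed pale wooden block, 112 x 70 x 28 mm high, origin under its centre, any yaw. Three slots across it (along its y), 32 mm apart along x, each with one upright plate, 70 mm standing out, tops 98 mm above the table. Slot floor 8 mm above the table, 20 mm deep, about 0.6 mm free either side of the plate. Which slot holds the wanted plate changes.
- plate_label (a point): Middle of the label's face (white label 24 x 18 mm with black dots), 23 mm from plate_center along z and 2.5 mm along x; axes as plate_center.
- camera_focus (a point): Point 110 mm in front of the bench camera's lens where the label belongs, 240 mm above the table. The camera looks down at 40 degrees towards the robot's side. z points from here to the lens, 40 degrees above level; y is level, across the picture; x slopes down and away from the robot. The label's normal belongs along z, the plate's width along y.
- camera_lens (a point): Middle of the lens, 110 mm from camera_focus along z; same axes. The camera is a white cylinder 48 mm across, reaching back 76 mm from here, on a gooseneck from a post that stands 220 mm (level distance) behind camera_focus; its top is 390 mm above the table.
- plate_b_center (a point): Middle of a second plate of the same size in another slot of the block, notched frosted end down: not wanted, leave it.
- plate_c_center (a point): Middle of a third such plate, notched frosted end down: not wanted, leave it.
- shears_center (a point): Pivot of the shears with black handles, lying flat, about 200 mm long; leave alone.
- flux_jar_center (a point): Middle of a brown jar, 48 mm across, 65 mm high; leave alone.
- domed_sheet_center (a point): Middle of a curved piece of silver sheet, about 110 x 60 mm, 19 mm high; leave alone.
- pliers_center (a point): Pivot of the red-handled pliers lying flat, 150 mm long; leave alone.
Not all that is in view belongs to the job. Of the things like the part that bears scanner_center, leave any that is green; of the rest the larger one is meant.

How it is judged (in metres and radians):
On the way, in this order (a step that is already met when the one before it is completed fails the run):
1. the scanner, held clear of its rest, points steadily at the middle of the bar code (x of bar_code in the frame of scanner_window between 0.04 and 0.16 m and y of bar_code in the frame of scanner_window between -0.015 and 0.015 m and z of bar_code in the frame of scanner_window between -0.015 and 0.015 m and z of scanner_window in the frame of bar_code above 0.02 m and angle between the x axis of scanner_window and the z axis of bar_code, either way round below 0.96 rad and linear speed of scanner below 0.03 m/s and angular speed of scanner below 0.2 rad/s and contact force between scanner and scanner_rest below 0.05 N and contact force between scanner and the fingers above 1 N), for 0.8 s.
2. the scanner lies back in its rest, window end forward, and is let go (distance between scanner_center and rest_seat below 0.02 m and distance between scanner_window and rest_nose below 0.025 m and contact force between scanner and the fingers below 0.05 N and linear speed of scanner below 0.03 m/s), for 0.2 s.
At the end, for the whole second after the job is handed in: The plate hangs still in the gripper alone, its label within 15 mm of the camera's line of sight across and along the picture and 85 to 135 mm from the lens, facing up to the lens and square in the picture within 22 degrees; the scanner lies let go in its rest, within 20 mm (window 25 mm) (all of step 2 and x of plate_label in the frame of camera_focus between -0.015 and 0.015 m and y of plate_label in the frame of camera_focus between -0.015 and 0.015 m and z of plate_label in the frame of camera_focus between -0.025 and 0.025 m and angle between plate_label's own x axis and vertical below 1.25 rad and angle between the x axis of plate_label and the z axis of camera_focus, either way round below 0.4 rad and angle between the y axis of plate_label and the y axis of camera_focus, either way round below 0.4 rad and contact force between plate and the fingers above 1 N and contact force between plate and camera_stand below 0.05 N and contact force between plate and rack below 0.05 N and linear speed of plate below 0.03 m/s and angular speed of plate below 0.2 rad/s); the arm keeps its last pose, push and grip.
It fails at once if another plate, the shears, jar, domed sheet or pliers is shifted by more than 2 cm (distance of any of plate_b_center, plate_c_center, shears_center, flux_jar_center, domed_sheet_center, pliers_center from where it was at the start of the episode above 0.02 m).
It also fails if it takes over 51 s, if anything falls off the work surface, if the arm or the gripper's body presses on something with over 40 N, if the wrist force passes 120 N, or if a joint passes its speed limit or range.

## Working session

There is one attempt and no reset: what is moved stays moved. The work goes in short steps, Python scripts to look and compute and a tool call to move; the robot and the scene stay as the last step left them, time stands still between calls to the robot, and variables do not carry over. Pictures are saved under pics/ and viewed, and the job is handed in when it is done.

Besides the shell and the picture viewer there is one more tool, called as name(argument=value, ...) on one line, values as JSON. send_rows: Moves the arm, as the interface text tells. Its arguments: {"type":"object","properties":{"motion":{"type":"array","items":{"type":"array","items":{"type":"number","minimum":-1,"maximum":1}}},"newtons":{"type":"number"}},"required":["motion"]}

```bash
mkdir -p pics
cat > h.py <<'E'
import numpy as np, cv2
from rig import observe, snapshot, camera_params, workorder
def P(name,u,v,d):
    c=camera_params(name);K=np.array(c["camera_matrix"]);T=np.array(c["extrinsics"])
    p=np.array([(u-K[0,2])/K[0,0]*d,-(v-K[1,2])/K[1,1]*d,-d,1]);return (T@p)[:3]
E
python3 - <<'E'
from h import *
for n in("scene","top","wrist"):
    i,d=snapshot(n);cv2.imwrite(f"pics/{n}0.png",i);np.save(f"pics/{n}0.npy",d)
    print(n,camera_params(n))
print(observe())
E
```

```text
scene {'camera_matrix': array([[494.68272037,   0.        , 247.18775   ],
       [  0.        , 494.68272037, 193.94135892],
       [  0.        ,   0.        ,   1.        ]]), 'extrinsics': array([[-6.60112308e-01, -5.61726273e-01,  4.98713681e-01,
         1.34164183e+03],
       [ 7.51152654e-01, -4.97717489e-01,  4.33643853e-01,
         7.10328407e+02],
       [ 4.62937594e-03,  6.60863750e-01,  7.50491621e-01,
         1.31186668e+03],
       [ 0.00000000e+00,  0.00000000e+00,  0.00000000e+00,
         1.00000000e+00]])}
top {'camera_matrix': array([[397.96686324,   0.        , 251.80807736],
       [  0.        , 397.96686324, 186.0937178 ],
       [  0.        ,   0.        ,   1.        ]]), 'extrinsics': array([[-2.42796547e-02,  9.95580172e-01, -9.07227601e-02,
         5.04643905e+02],
       [-9.99624349e-01, -2.53316956e-02, -1.04626432e-02,
         4.58893778e+01],
       [-1.27145615e-02,  9.04346506e-02,  9.95821226e-01,
         1.36859195e+03],
       [ 0.00000000e+00,  0.00000000e+00,  0.00000000e+00,
         1.00000000e+00]])}
wrist {'camera_matrix': array([[
[... 499 characters left out ...]
'time_s': 0.15, 'joints': array([-1.22299661e+00,  2.13259889e-01, -3.48692139e-02,  1.32350497e+00,
        1.03421639e-05,  1.57078074e+00]), 'dq': array([ 1.05870254e-03,  1.08920226e-03,  9.92491685e-04,  3.11081859e-04,
       -2.91745266e-04, -9.45980038e-05]), 'effort': array([ 6.49401318e-04, -6.86399674e+01,  4.87253451e+01,  1.28661332e-02,
        1.55107869e-04, -2.41143988e-05]), 'tcp_pos': array([ 170.33677125, -469.83739993,  244.93961536]), 'eef_rot': array([-4.13449598e-04,  9.84916052e-01,  1.73032351e-01, -6.73788857e-05]), 'force': array([ 0.39711389, -0.19245714, -0.05077806]), 'ft_torque': array([ 0.02400047, -0.01008494,  0.004355  ]), 'grip_width': 0.9976665293563424}
```

View pics/scene0.png

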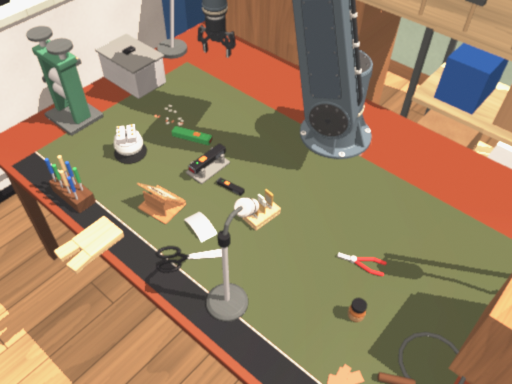

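View pics/top0.png

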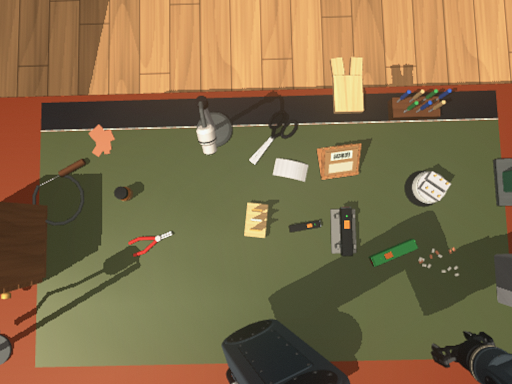

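View pics/wrist0.png

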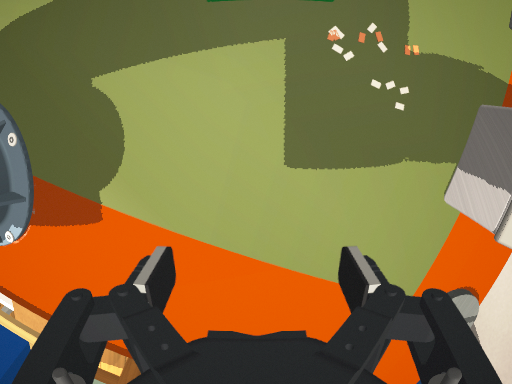

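Run:
```python
import cv2,numpy as np
t=cv2.imread("pics/top0.png");s=cv2.imread("pics/scene0.png")
def crop(im,x0,y0,x1,y1,k,n):
    c=cv2.resize(im[y0:y1,x0:x1],None,fx=k,fy=k,interpolation=cv2.INTER_CUBIC)
    for x in range((x0+9)//10*10,x1,10):
        cv2.putText(c,str(x),((x-x0)*k,8),0,.3,(255,255,255));cv2.line(c,((x-x0)*k,10),((x-x0)*k,14),(255,255,255))
    for y in range((y0+9)//10*10,y1,10):
        cv2.putText(c,str(y),(0,(y-y0)*k+3),0,.3,(255,255,255))
    cv2.imwrite("pics/"+n,c)
crop(t,235,190,365,265,6,"c1.png");crop(t,300,130,375,200,8,"c2.png")
crop(s,125,140,295,255,4,"c3.png")
crop(t,180,90,310,190,6,"c4.png")
```

```text
(no output)
```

View pics/c1.png

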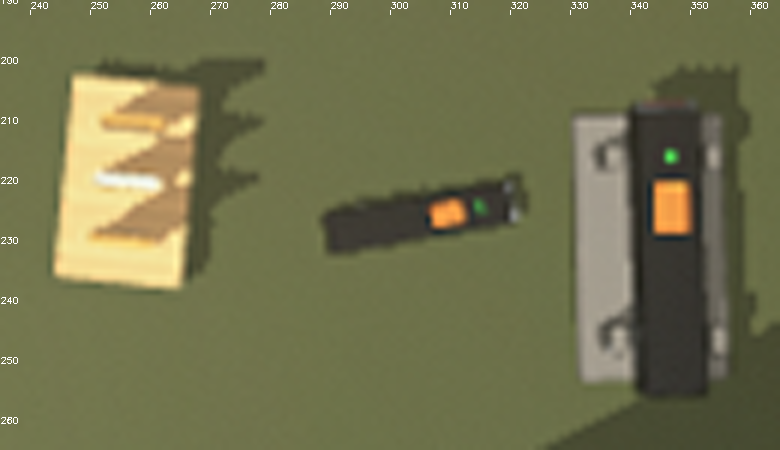

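View pics/c2.png

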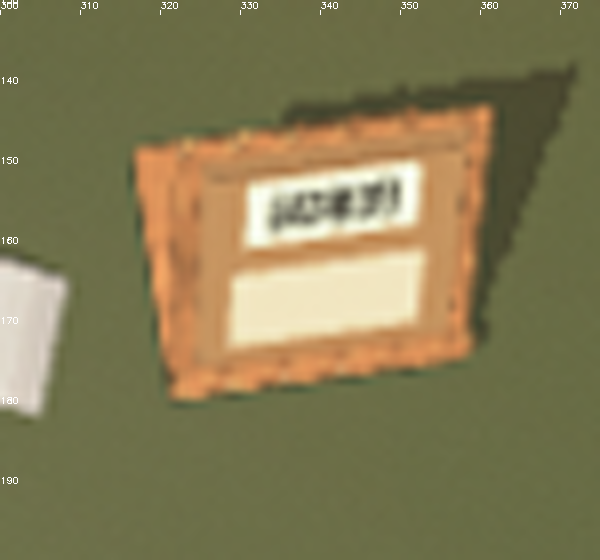

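View pics/c3.png

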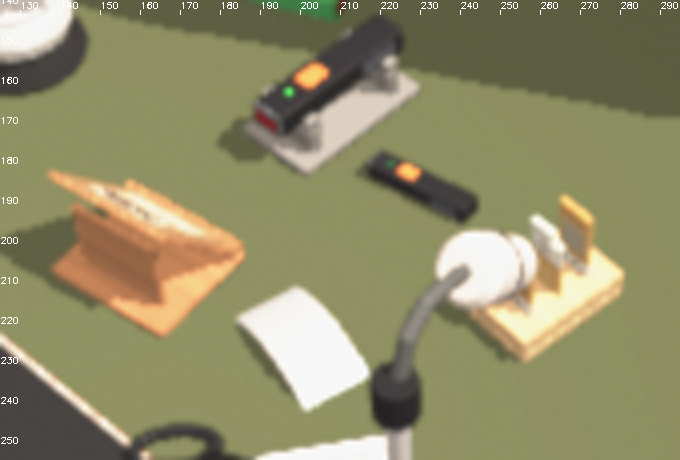

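View pics/c4.png

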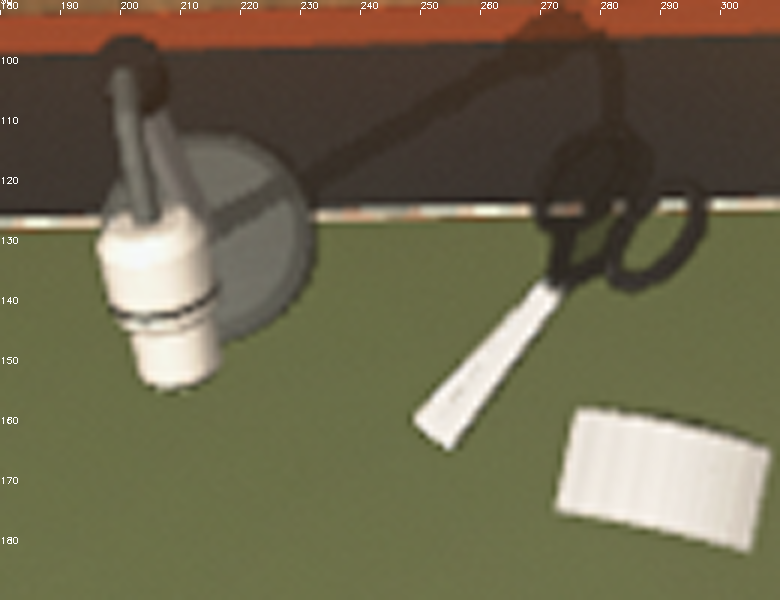

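```bash
cat >> h.py <<'E'
def Z(name,u,v,z):
    a=P(name,u,v,1000.);o=np.array(camera_params(name)["extrinsics"])[:3,3]
    return o+(a-o)*(z-o[2])/(a[2]-o[2])
def WZ(cam,pose,uv,z):
    K=np.array(cam["camera_matrix"]);M=np.array(cam["mount"])
    from scipy.spatial.transform import Rotation as R
    q=pose["eef_rot"];Rt=R.from_quat([q[1],q[2],q[3],q[0]]).as_matrix()
    out=[]
    for u,v in uv:
        dx,dy=(u-K[0,2])/K[0,0],(v-K[1,2])/K[1,1];r=np.hypot(dx,dy)
        s=np.sin(r)/max(r,1e-9);ray=np.array([dx*s,-dy*s,-np.cos(r)])
        d=Rt@M[:3,:3]@ray;o=pose["tcp_pos"]+Rt@M[:3,3]
        out.append(o+d*(z-o[2])/d[2])
    return np.array(out)
E
python3 - <<'E'
from h import *
np.set_printoptions(precision=1,suppress=True)
print("scanner",[Z("top",*p,63) for p in[(340.3,208),(351.2,208),(341.2,255.8),(352.7,255.8),(347,224.5)]])
rf=[(330.5,209.2),(331.8,253.3),(355.5,253),(354.5,209)]
print("restfoot",[Z("top",*p,10) for p in rf])
print("rack",[Z("top",*p,28) for p in[(247.2,202.2),(268,205),(265,238),(244,236)]])
print("platetops",[Z("top",*p,98) for p in[(252,210.5),(262,211),(251,219.5),(261.5,221),(250.5,229.3),(261,230)]])
print("smallscan",[Z("top",*p,15) for p in[(289,226),(321,220)]])
d=np.load("pics/top0.npy")
print("barcode",[Z("top",*p,85) for p in[(341,155)]],P("top",341,155,d[155,341]), "label ends",[P("top",u,v,d[v,u]) for u,v in[(332,158),(351,155),(333,153),(350,151),(331,168),(350,167)]])
for u,v in [(206,150),(206,146),(200,131),(212,131)]: print("cam",P("top",u,v,d[v,u]))
print("foot post", Z("top",215,129,0))
D=np.load("pics/scene0.npy")
for u,v in[(245,206),(250,206),(238,206),(250,200),(250,215)]: print("camS",P("scene",u,v,D[v,u]))
E
```

```text
scanner [array([ 544.3, -227.8,   63. ]), array([ 543.5, -263.3,   63. ]), array([ 390. , -223.9,   63. ]), array([ 389.1, -261. ,   63. ]), array([ 490.2, -247.2,   63. ])]
restfoot [array([ 542.7, -205.5,   10. ]), array([ 394.4, -203.7,   10. ]), array([ 393.5, -283.2,   10. ]), array([ 541.4, -286.9,   10. ])]
rack [array([572.7,  76.8,  28. ]), array([561.5,   7. ,  28. ]), array([451.5,  20.1,  28. ]), array([459.8,  90.2,  28. ])]
platetops [array([542.3,  60.5,  98. ]), array([539.9,  28.7,  98. ]), array([513.8,  64.4,  98. ]), array([508.2,  31.1,  98. ]), array([482.8,  66.7,  98. ]), array([479.8,  33.5,  98. ])]
smallscan [array([489.3, -62.3,  15. ]), array([ 506.9, -171. ,   15. ])]
barcode [array([ 715.7, -233.1,   85. ])] [ 715.8 -233.3   84.3] label ends [array([ 707.9, -205.1,   76.9]), array([ 504.6,   45.9, 1368.6]), array([ 721.5, -205.7,   93.8]), array([ 726.9, -261.2,   92.1]), array([ 678.7, -205.7,   49.3]), array([ 681.6, -271.1,   40.3])]
cam [697.5 175.2 333.8]
cam [706.1 173.7 344.7]
cam [740.5 185.4 369.4]
cam [740.7 155.2 365.1]
foot post [833.4 184.3   0. ]
camS [747.1 186.4 366.5]
camS [736.4 193.6 362.6]
camS [753.2 168.3 357.6]
camS [723.1 182.  365. ]
camS [550.3  35.4  24.4]
```

Run:
```python
from h import *
from scipy.optimize import least_squares
np.set_printoptions(precision=1,suppress=True)
c=[(330.9,152.9),(352.5,150.3),(330.4,161.1),(352.3,158.3)]
hs=[85+16*np.sin(np.radians(50))*s for s in(1,1,-1,-1)]
q=np.array([Z("top",*p,h) for p,h in zip(c,hs)]);print(q,q.mean(0),np.linalg.norm(q[0]-q[1]))
# camera cylinder
pts=[];lab=[]
for n,(x0,y0,x1,y1) in(("top",(193,118,220,158)),("scene",(230,192,262,220))):
    im=cv2.imread(f"pics/{n}0.png").astype(int);d=np.load(f"pics/{n}0.npy")
    for v in range(y0,y1):
        for u in range(x0,x1):
            if d[v,u]>0 and im[v,u].min()>130:
                p=P(n,u,v,d[v,u])
                if 290<p[2]<420: pts.append(p);lab.append(n)
pts=np.array(pts);lab=np.array(lab);print(len(pts),(lab=="top").sum(),pts.min(0),pts.max(0))
e=np.radians(40)
def ax(psi): return np.array([np.cos(e)*np.cos(psi),np.cos(e)*np.sin(psi),np.sin(e)])
def geo(x):
    L=np.array([x[0],x[1],240+110*np.sin(e)]);a=ax(x[2]);w=pts-L;t=w@a
    r=np.linalg.norm(w-np.outer(t,a),axis=1);return t,r
def f(x):
    t,r=geo(x);return np.where(t>30,r-24,0.)
for p0 in(-.1,.1):
    s=least_squares(f,[690,175,p0],loss="soft_l1",f_scale=2);print(s.x,s.cost)
    t,r=geo(s.x)
    for n in("top","scene"):
        print(n,np.percentile(t[lab==n],[0,1,3,10,50,90,97,100]));
        for lo in range(-10,90,10):
            m=(t>lo)&(t<lo+10)&(lab==n);print(lo,m.sum(),np.median(r[m]) if m.any() else None)
```

```text
[[ 721.4 -198.3   97.3]
 [ 728.  -268.1   97.3]
 [ 698.4 -200.2   72.7]
 [ 705.8 -272.3   72.7]] [ 713.4 -234.7   85. ] 70.11235757806196
775 389 [687.5 152.5 314.4] [804.6 200.6 379.3]
[699.4 182.8  -0.2] 4074.0045412825366
top [ 2.1  5.3  8.5 14.7 53.5 72.9 76.1 78.5]
-10 0 None
0 19 19.80387583609918
10 42 24.47726936755393
20 42 23.868968831942198
30 31 24.950152399301444
40 43 25.21537093454579
50 58 24.88261208922392
60 84 24.014744442719255
70 70 15.861461760782369
80 0 None
scene [ -1.4   2.5   8.3  31.1  66.7  82.4 107.1 120.8]
-10 2 6.671396924188212
0 16 15.990839715212331
10 19 17.50090840027967
20 1 19.044600112743655
30 25 23.366005421687515
40 34 25.588943732612282
50 40 26.8722365512792
60 110 23.080038205247604
70 98 14.622718736691613
80 11 12.783807728792418
[699.4 182.8  -0.2] 4074.0045406907257
top [ 2.1  5.3  8.5 14.7 53.5 72.9 76.1 78.5]
-10 0 None
0 19 19.8039976897274
10 42 24.47740304374026
20 42 23.869069046945405
30 31 24.950153398048457
40 43 25.2153690393259
50 58 24.882636527921356
60 84 24.014838195908666
70 70 15.861509767680435
80 0 None
scene [ -1.4   2.5   8.3  31.1  66.7  82.4 107.1 120.8]
-10 2 6.67129535568137
0 16 15.990874699969545
10 19 17.5009745187291
20 1 19.04449314184901
30 25 23.3659945484538
40 34 25.588948857301816
50 40 26.872278729172024
60 110 23.08013362949996
70 98 14.62286435738072
80 11 12.783996427519886
```

Run:
```python
from h import *
from scipy.optimize import least_squares
np.set_printoptions(precision=2,suppress=True)
im=cv2.imread("pics/top0.png");cam=camera_params("top");K=np.array(cam["camera_matrix"]);T=np.linalg.inv(np.array(cam["extrinsics"]))
hsv=cv2.cvtColor(im,cv2.COLOR_BGR2HSV)
m=((hsv[...,2]>120)&(hsv[...,1]<70)).astype(np.uint8);m[:122]=0;m[158:]=0;m[:,:192]=0;m[:,222:]=0
for v in range(122,157,3):
    r=np.where(m[v])[0];print(v,r.min() if len(r) else None,r.max() if len(r) else None)
e=np.radians(40)
def proj(p):
    q=(T@np.r_[p,1])[:3];return np.array([K[0,2]+K[0,0]*q[0]/-q[2],K[1,2]-K[1,1]*q[1]/-q[2]])
# silhouette model: hull of two discs r=24 t 30..76, disc r~17.5 t=0..30
def sil(x):
    L=np.array([x[0],x[1],240+110*np.sin(e)]);d=np.array([np.cos(e)*np.cos(x[2]),np.cos(e)*np.sin(x[2]),np.sin(e)])
    s=np.array([-np.sin(x[2]),np.cos(x[2]),0]);n=np.cross(d,s);a=np.linspace(0,2*np.pi,60)
    M=np.zeros((384*4,512*4),np.uint8)
    for t0,t1,r in((0,x[4],x[3]),(x[4],76,24)):
        c=np.array([proj(L+t*d+r*(np.cos(k)*s+np.sin(k)*n)) for t in(t0,t1) for k in a])
        cv2.fillConvexPoly(M,cv2.convexHull((c*4+2).astype(np.int32)),1)
    return cv2.resize(M.astype(np.float32),(512,384),interpolation=cv2.INTER_AREA)[122:158,190:224]
tgt=m[122:158,190:224].astype(float)
from scipy.optimize import differential_evolution
res=differential_evolution(lambda x:((sil(x)-tgt)**2).sum(),[(685,712),(168,188),(-.2,.25),(14,20),(15,40)],maxiter=40,popsize=10,seed=1)
print(res.x,res.fun,tgt.sum())
x=res.x;print("focus",x[0]-110*np.cos(e)*np.cos(x[2]),x[1]-110*np.cos(e)*np.sin(x[2]),"post",x[0]+136*np.cos(x[2]),x[1]+136*np.sin(x[2]))
# base disc
mm=np.argwhere((np.abs(im.astype(int)-np.array([100,105,100])).max(2)<30))
```

```text
122 208 209
125 199 211
128 197 213
131 196 214
134 197 214
137 197 214
140 198 215
143 199 215
146 202 215
149 202 216
152 203 214
155 None None
[697.43 168.22   0.16  17.72  35.91] 76.1640625 469.0
focus 614.2843913235876 154.55649087778556 post 831.6335601327404 190.27707361344576
```

```bash
python3 - <<'E'
from h import *
np.set_printoptions(precision=1,suppress=True)
for p in[(209.6,150),(206,128),(205,124)]:
    print([Z("top",*p,z) for z in(311,330,365)])
# foot ellipse edges c4: left 100?,right 316,top 132,bottom 348
for p in[(232.7,129),(215,112),(226,146.5),(214.5,129)]: print(Z("top",*p,8))
E
python3 - <<'E'
import cv2
t=cv2.imread("pics/scene0.png")[185:325,190:270]
cv2.imwrite("pics/c5.png",cv2.resize(t,None,fx=4,fy=4,interpolation=cv2.INTER_CUBIC))
E
```

```text
[array([701.5, 168.3, 311. ]), array([698. , 166.1, 330. ]), array([691.5, 162.1, 365. ])]
[array([762.1, 177.2, 311. ]), array([757.5, 174.8, 330. ]), array([749. , 170.5, 365. ])]
[array([773.2, 179.8, 311. ]), array([768.4, 177.4, 330. ]), array([759.5, 172.9, 365. ])]
[829.8 121.8   8. ]
[891.9 182.5   8. ]
[768.7 146.3   8. ]
[831.5 185.2   8. ]
```

View pics/c5.png

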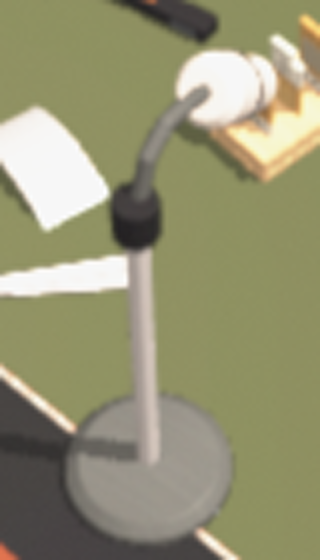

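send_rows(motion=[[0.594,0.452,-0.15,-0.233,1],[0.594,0.452,-0.15,-0.233,1],[0.594,0.452,-0.15,-0.233,1],[0.594,0.452,-0.15,-0.233,1],[0.594,0.452,-0.15,-0.233,1]])

```text
time_s: 0.78
tcp_pos: [404.4, -291.6, 185.9]
eef_rot: [-0.0, 1.0, -0.009, 0.0]
force: [0.4, -0.5, -0.3]
grip_width: 0.999
```

send_rows(motion=[[0.125,0.095,-0.05,0,1],[0.125,0.095,-0.1,0,1],[0.125,0.095,-0.13,0,1],[0.125,0.095,-0.13,0,1],[0.125,0.095,-0.13,0,1]])

```text
time_s: 1.4
tcp_pos: [466.6, -245.1, 121.9]
eef_rot: [-0.0, 1.0, -0.01, 0.001]
force: [0.9, -0.7, -0.4]
grip_width: 1.002
```

Run:
```python
from h import *
o=observe();i,d=snapshot("wrist");cv2.imwrite("pics/w1.png",i);np.save("pics/w1.npy",d);print(o["tcp_pos"],o["eef_rot"],o["joints"])
import pickle;pickle.dump(o,open("pics/w1.pkl","wb"))
```

```text
[ 466.63734141 -245.06402059  121.92325543] [-5.56158987e-05  9.99951172e-01 -9.86795895e-03  5.23051967e-04] [-4.83910290e-01  3.22313356e-01 -2.07059500e-01  1.04054350e+00
  5.76498527e-04  2.67741886e+00]
```

View pics/w1.png

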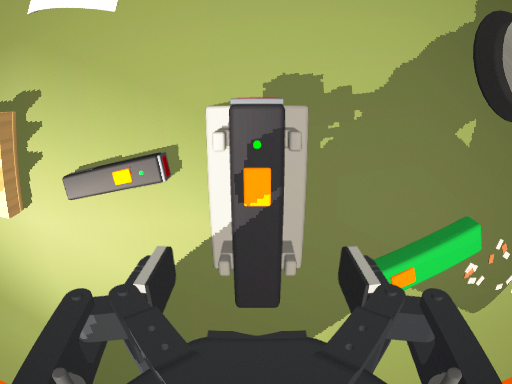

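Run:
```python
from h import *
import pickle
np.set_printoptions(precision=1,suppress=True)
o=pickle.load(open("pics/w1.pkl","rb"))
print(WZ(camera_params("wrist"),o,[(230,104),(283,104),(236,306),(280,306),(257,187)],63))
```

```text
[[ 546.1 -230.1   63. ]
 [ 545.5 -263.1   63. ]
 [ 394.1 -227.4   63. ]
 [ 393.4 -262.4   63. ]
 [ 491.9 -245.9   63. ]]
```

send_rows(motion=[[0.005,0,-0.08,0,1],[0.005,0,-0.13,0,1],[0.005,0,-0.156,0,1],[0.005,0,-0.156,0,1],[0.005,0,-0.156,0,1]], newtons=60)

```text
time_s: 2.08
tcp_pos: [469.9, -245.5, 45.2]
eef_rot: [0.0, 1.0, -0.01, 0.001]
force: [0.5, -0.2, 0.7]
grip_width: 1.003
```

send_rows(motion=[[0,0,0,0,0],[0,0,0,0,0],[0,0,0,0,0],[0,0,0,0,0],[0,0,0,0,0]], newtons=60)

```text
time_s: 2.7
tcp_pos: [470.1, -245.7, 45.7]
eef_rot: [0.001, 1.0, -0.01, 0.002]
force: [-1.8, 1.5, 7.3]
grip_width: 0.413
```

send_rows(motion=[[0,0,0.04,0,0],[0,0,0.072,0,0],[0.06,0.013,0.072,0,0],[0.128,0.026,0.072,0,0],[0.128,0.026,0.072,0,0]])

```text
time_s: 3.32
tcp_pos: [535.8, -232.1, 81.4]
eef_rot: [0.001, 1.0, -0.009, 0.002]
force: [-2.1, -0.0, -1.6]
grip_width: 0.405
```

Run:
```python
from h import *
import pickle
o=observe();i,d=snapshot("wrist");cv2.imwrite("pics/w2.png",i);pickle.dump((o,d),open("pics/w2.pkl","wb"));print(o["tcp_pos"],o["eef_rot"],o["force"])
i,d=snapshot("scene");cv2.imwrite("pics/s2.png",cv2.resize(i[120:260,110:290],None,fx=4,fy=4))
```

```text
[ 535.84833082 -232.11941674   81.437558  ] [ 5.41149388e-04  9.99955474e-01 -9.20491421e-03  2.00658123e-03] [-2.05582169 -0.02674865 -1.63331837]
```

View pics/w2.png

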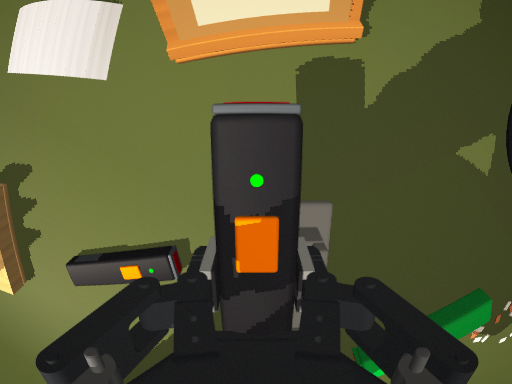

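View pics/s2.png

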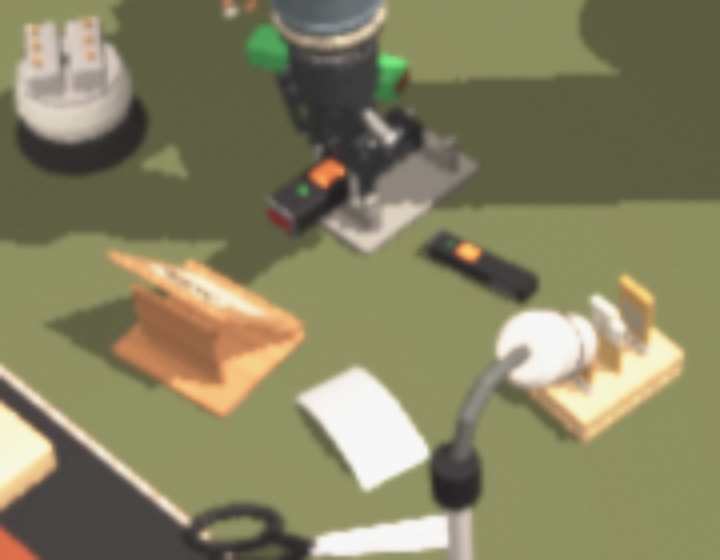

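Run:
```python
from h import *
import pickle
from scipy.spatial.transform import Rotation as R
np.set_printoptions(precision=1,suppress=True)
o,d=pickle.load(open("pics/w2.pkl","rb"));cam=camera_params("wrist")
K=np.array(cam["camera_matrix"]);M=np.array(cam["mount"]);q=o["eef_rot"];Rt=R.from_quat([q[1],q[2],q[3],q[0]]).as_matrix()
for u,v in[(222,122),(292,122),(256,122),(257,150),(256,200),(225,240),(290,240),(214,124),(300,124),(265,12),(205,12),(325,8),(177,52),(355,33)]:
    dx,dy=(u-K[0,2])/K[0,0],(v-K[1,2])/K[1,1];r=np.hypot(dx,dy);s=np.sin(r)/r;ray=np.array([dx*s,-dy*s,-np.cos(r)]);ray*=d[v,u]/np.cos(r)
    print((u,v),o["tcp_pos"]+Rt@(M[:3,:3]@ray+M[:3,3]))
```

```text
(222, 122) [ 608.5 -220.5   98.3]
(292, 122) [ 608.  -246.9   97.9]
(256, 122) [ 608.2 -233.3   98.9]
(257, 150) [ 597.5 -233.5   98.5]
(256, 200) [ 577.5 -232.7   98.5]
(225, 240) [ 559.7 -219.3   97.8]
(290, 240) [ 559.6 -246.6   98.7]
(214, 124) [ 607.8 -217.4   98.1]
(300, 124) [ 607.2 -249.9   97.9]
(265, 12) [ 672.3 -239.7   31.1]
(205, 12) [ 672.4 -204.6   36.2]
(325, 8) [ 676.5 -276.3   31. ]
(177, 52) [ 651.  -184.5   24.1]
(355, 33) [ 663.4 -297.6   23.2]
```

send_rows(motion=[[0,0,0,0,0],[0,0,0,0,0],[0,0,0,0,0],[0,0,0,0,0],[0,0,0,0,0]])

```text
time_s: 4.05
tcp_pos: [533.8, -232.4, 81.3]
eef_rot: [0.0, 1.0, -0.01, 0.001]
force: [0.6, -1.1, -1.7]
grip_width: 0.412
```

send_rows(motion=[[0,0,0,0,0],[0,0,0,0,0],[0,0,0,0,0],[0,0,0,0,0],[0,0,0,0,0]])

```text
time_s: 4.68
tcp_pos: [533.8, -232.4, 81.3]
eef_rot: [0.0, 1.0, -0.01, 0.001]
force: [-0.0, -0.2, -1.5]
grip_width: 0.412
```

send_rows(motion=[[0,0,0,0,0],[0,0,0,0,0],[0,0,0,0,0],[0,0,0,0,0],[-0.01,0,0,0,0]])

```text
time_s: 5.3
tcp_pos: [528.8, -232.4, 81.3]
eef_rot: [0.0, 1.0, -0.01, 0.001]
force: [-0.1, 0.6, -2.2]
grip_width: 0.413
```

send_rows(motion=[[-0.06,-0.013,0,0,0],[-0.118,-0.0266,0,0,0],[-0.118,-0.0266,0,0,0],[-0.118,-0.0266,-0.035,0,0],[-0.118,-0.0266,-0.069,0,0]])

```text
time_s: 5.92
tcp_pos: [470.4, -245.8, 46.6]
eef_rot: [0.001, 1.0, -0.01, 0.002]
force: [0.8, 0.1, -1.8]
grip_width: 0.413
```

send_rows(motion=[[0,0,-0.002,0,0],[0,0,-0.002,0,0.6],[0,0,-0.002,0,1],[0,0,-0.002,0,1],[0,0,-0.002,0,1]])

```text
time_s: 6.55
tcp_pos: [470.5, -245.8, 45.7]
eef_rot: [0.001, 1.0, -0.01, 0.002]
force: [0.3, 0.2, -0.8]
grip_width: 0.998
```

send_rows(motion=[[0,0,0,0,1],[0,0,0.08,0,1],[0,0,0.2,0,1],[0,0,0.3,0,1],[0,0,0.3,0,1]])

```text
time_s: 7.18
tcp_pos: [472.2, -246.7, 199.6]
eef_rot: [0.002, 1.0, -0.01, 0.005]
force: [0.1, -0.2, 0.2]
grip_width: 0.999
```

Run:
```python
from h import *
import pickle
np.set_printoptions(precision=1,suppress=True)
o=observe();i,d=snapshot("wrist");cv2.imwrite("pics/w3.png",i);print(o["tcp_pos"])
```

```text
[ 472.2 -246.7  199.6]
```

View pics/w3.png

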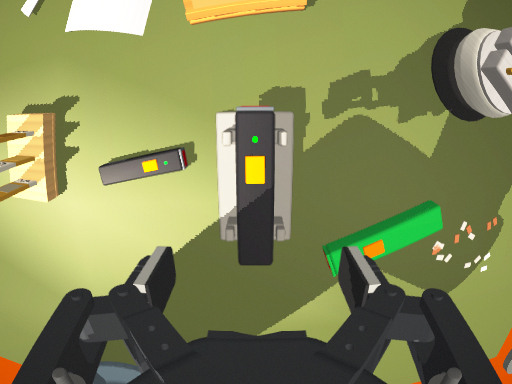

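send_rows(motion=[[0.1,0.1,0.12,0.6,1],[0.2,0.3,0.12,0.6,1],[0.256,0.5,0.12,0.6,1],[0.256,0.578,0.12,0.6,1],[0.256,0.578,0.12,0.6,1]])

```text
time_s: 7.85
tcp_pos: [592.3, 20.8, 254.5]
eef_rot: [-0.001, 0.895, 0.446, 0.003]
force: [0.4, -0.5, -0.8]
grip_width: 1.0
```

Run:
```python
from h import *
o=observe();print(o["tcp_pos"],o["eef_rot"],o["joints"])
```

```text
[592.34374837  20.75403805 254.54009431] [-6.68589474e-04  8.95071826e-01  4.45913885e-01  2.60501476e-03] [0.03330152 0.40689085 0.25485433 1.41457774 0.00338274 2.25050761]
```

send_rows(motion=[[0.016,0.042,0.01,0.6,1],[0.016,0.042,0.01,0.6,1],[0.016,0.042,0.01,0.6,1],[0.016,0.042,0.01,0.6,1],[0.016,0.042,0.01,0.6,1]])

```text
time_s: 8.48
tcp_pos: [599.9, 41.8, 257.9]
eef_rot: [-0.003, 0.597, 0.802, 0.001]
force: [0.3, -0.2, 1.1]
grip_width: 1.003
```

send_rows(motion=[[0,0,0,0.6,1],[0,0,0,0.6,1],[0,0,0,0.6,1],[0,0,0,0.6,1],[0,0,0,0.6,1]])

```text
time_s: 9.1
tcp_pos: [599.4, 41.7, 256.2]
eef_rot: [-0.004, 0.17, 0.985, -0.0]
force: [-1.8, -0.3, 0.5]
grip_width: 0.999
```

Run:
```python
from h import *
import pickle
o=observe();i,d=snapshot("wrist");cv2.imwrite("pics/w4.png",i);pickle.dump((o,d),open("pics/w4.pkl","wb"));print(o["tcp_pos"],o["eef_rot"],o["joints"])
cv2.imwrite("pics/w4c.png",cv2.resize(i[60:290,130:390],None,fx=3,fy=2.6,interpolation=cv2.INTER_CUBIC))
```

```text
[599.39680178  41.71913014 256.15058668] [-4.22197535e-03  1.70249252e-01  9.85391886e-01 -4.44119752e-04] [6.89153705e-02 4.38246140e-01 3.05910223e-01 1.44687351e+00
 1.14435453e-03 4.11078888e-01]
```

View pics/w4.png

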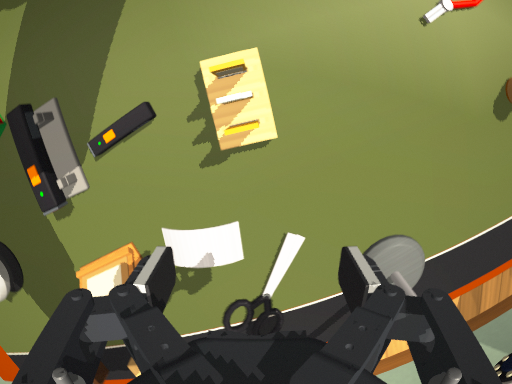

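Run:
```python
import cv2
i=cv2.imread("pics/w4.png")
cv2.imwrite("pics/w4c.png",cv2.resize(i[40:160,190:290],None,fx=5,fy=5,interpolation=cv2.INTER_CUBIC))
```

```text
(no output)
```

View pics/w4c.png

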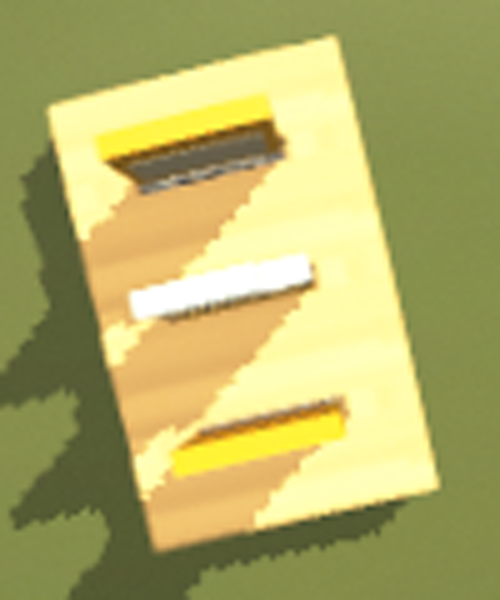

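send_rows(motion=[[-0.12,0.006,-0.12,0.144,1],[-0.12,0.006,-0.12,0.144,1],[-0.12,0.006,-0.12,0.144,1],[-0.12,0.006,-0.12,0.144,1],[-0.12,0.006,-0.12,0.144,1]])

```text
time_s: 9.78
tcp_pos: [540.6, 44.7, 196.8]
eef_rot: [-0.003, 0.054, 0.999, -0.001]
force: [-0.9, -0.4, 0.1]
grip_width: 0.996
```

Run:
```python
from h import *
import pickle
o=observe();i,d=snapshot("wrist");cv2.imwrite("pics/w5.png",i);pickle.dump((o,d),open("pics/w5.pkl","wb"));print(o["tcp_pos"],o["eef_rot"],o["joints"])
```

```text
[540.56228102  44.70989708 196.75406036] [-3.45816286e-03  5.36527954e-02  9.98553299e-01 -8.52612863e-04] [ 8.29377232e-02  3.19392525e-01 -1.63222018e-02  1.24216574e+00
 -7.47383894e-04  1.90298192e-01]
```

View pics/w5.png

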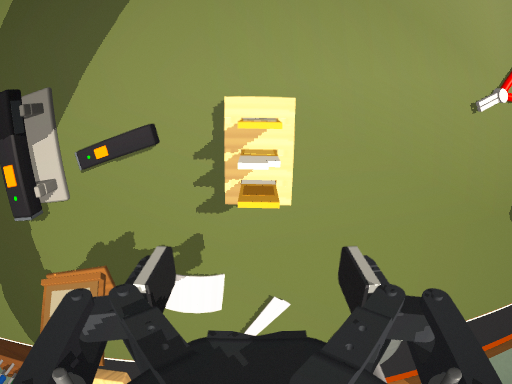

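Run:
```python
import cv2
i=cv2.imread("pics/w5.png")
cv2.imwrite("pics/w5c.png",cv2.resize(i[90:215,215:305],None,fx=6,fy=4.8*1,interpolation=cv2.INTER_CUBIC))
```

```text
(no output)
```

View pics/w5c.png

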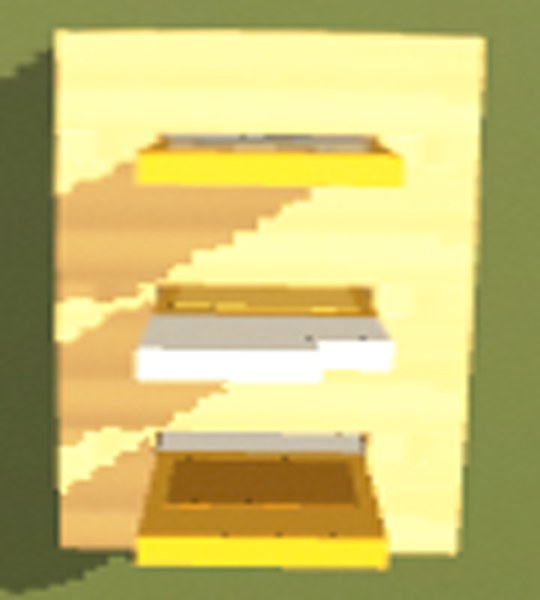

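Run:
```python
from h import *
import pickle
np.set_printoptions(precision=1,suppress=True)
o,d=pickle.load(open("pics/w5.pkl","rb"));c=camera_params("wrist")
f=lambda x,y:(215+x/6,90+y/4.8)
print("mid98",WZ(c,o,[f(135,348),f(135,381),f(320,381),f(320,346)],98))
print("mid88",WZ(c,o,[f(322,370),f(393,370),f(393,340)],88))
print("near98",WZ(c,o,[f(135,153),f(135,186),f(403,186),f(403,153)],98))
print("far98",WZ(c,o,[f(136,538),f(136,568),f(388,568),f(388,538)],98))
print("rack28",WZ(c,o,[f(54,30),f(485,37),f(458,555),f(62,552)],28))
```

```text
mid98 [[509.5  33.1  98. ]
 [514.9  32.4  98. ]
 [517.5  56.5  98. ]
 [511.7  57.1  98. ]]
mid88 [[517.9  57.1  88. ]
 [518.9  66.8  88. ]
 [513.7  67.2  88. ]]
near98 [[477.9  36.9  98. ]
 [483.2  36.2  98. ]
 [486.8  70.2  98. ]
 [481.5  70.7  98. ]]
far98 [[541.8  29.2  98. ]
 [547.2  28.5  98. ]
 [550.8  62.6  98. ]
 [545.4  63.1  98. ]]
rack28 [[454.2  21.5  28. ]
 [463.   92.   28. ]
 [575.   78.2  28. ]
 [566.8   8.3  28. ]]
```

send_rows(motion=[[-0.054,0.0096,-0.06,-0.008,1],[-0.054,0.0096,-0.1,-0.008,1],[-0.054,0.0096,-0.13,-0.008,1],[-0.054,0.0096,-0.13,-0.008,1],[-0.054,0.0096,-0.13,-0.008,1]])

```text
time_s: 10.45
tcp_pos: [514.1, 49.5, 132.3]
eef_rot: [-0.003, 0.06, 0.998, -0.001]
force: [0.2, 0.1, -0.2]
grip_width: 1.0
```

Run:
```python
from h import *
import pickle
o=observe();i,d=snapshot("wrist");cv2.imwrite("pics/w6.png",i);pickle.dump((o,d),open("pics/w6.pkl","wb"));print(o["tcp_pos"],o["eef_rot"],o["joints"])
```

```text
[514.13463116  49.5191041  132.34871427] [-3.09968977e-03  5.98797967e-02  9.98200492e-01 -7.61452254e-04] [ 9.63343583e-02  3.00676486e-01 -2.09464979e-01  1.06701572e+00
 -5.39631106e-04  2.16167963e-01]
```

View pics/w6.png

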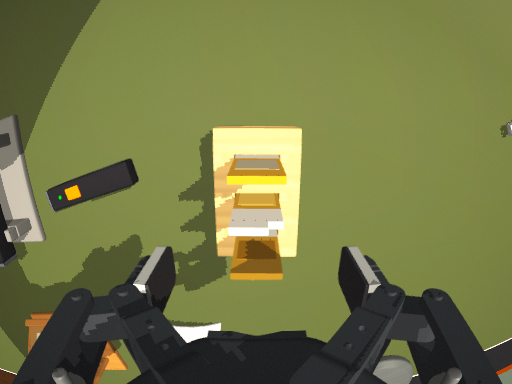

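Run:
```python
from h import *
import pickle
np.set_printoptions(precision=1,suppress=True)
o,d=pickle.load(open("pics/w6.pkl","rb"));c=camera_params("wrist")
i=cv2.imread("pics/w6.png");cv2.imwrite("pics/w6c.png",cv2.resize(i[140:290,205:310],None,fx=6,fy=4,interpolation=cv2.INTER_CUBIC))
```

```text
(no output)
```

View pics/w6c.png

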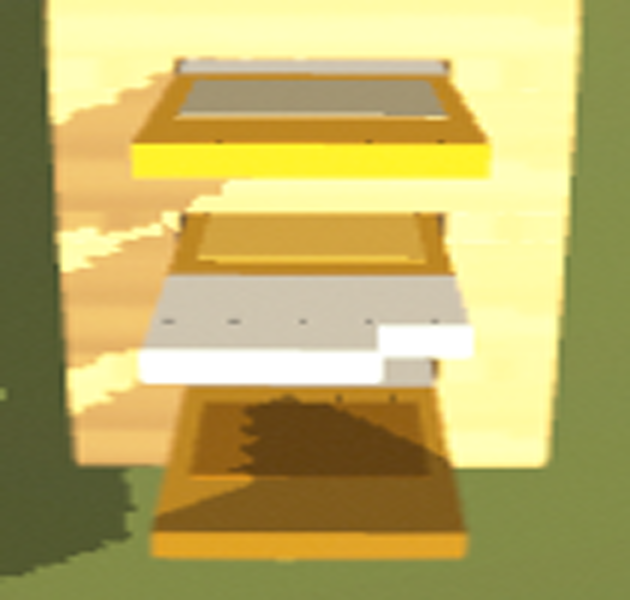

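Run:
```python
from h import *
import pickle
np.set_printoptions(precision=1,suppress=True)
o,d=pickle.load(open("pics/w6.pkl","rb"));c=camera_params("wrist")
f=lambda x,y:(205+x/6,140+y/4)
print(WZ(c,o,[f(140,350),f(140,384),f(382,384),f(382,350)],98),WZ(c,o,[f(473,357),f(473,326)],88))
```

```text
[[509.4  33.2  98. ]
 [515.   32.3  98. ]
 [517.8  56.6  98. ]
 [512.2  57.2  98. ]] [[519.   66.6  88. ]
 [513.7  67.1  88. ]]
```

send_rows(motion=[[0,0,-0.06,0,1],[0,0,-0.11,0,1],[0,0,-0.1226,0,1],[0,0,-0.1226,0,1],[0,0,-0.1226,0,1]], newtons=30)

```text
time_s: 11.12
tcp_pos: [514.9, 49.6, 72.2]
eef_rot: [-0.002, 0.06, 0.998, -0.001]
force: [0.7, 0.2, 0.5]
grip_width: 1.001
```

send_rows(motion=[[0,0,0,0,0],[0,0,0,0,0],[0,0,0,0,0],[0,0,0,0,0],[0,0,0,0,0]], newtons=30)

```text
time_s: 11.75
tcp_pos: [515.1, 49.6, 72.5]
eef_rot: [-0.002, 0.06, 0.998, -0.001]
force: [0.2, -0.4, 5.3]
grip_width: 0.39
```

Run:
```python
from h import *
o=observe();print(o["tcp_pos"],o["eef_rot"],o["force"],o["ft_torque"],o["grip_width"])
```

```text
[515.09708328  49.61887411  72.49786949] [-1.95416230e-03  5.98724239e-02  9.98203968e-01 -5.59298634e-04] [ 0.18036212 -0.43214165  5.30819058] [0.0222608  0.16808641 0.0120562 ] 0.3897992161189321
```

send_rows(motion=[[0,0,0.016,0,0],[0,0,0.034,0,0],[0,0,0.034,0,0],[0,0,0.034,0,0],[0,0,0.034,0,0]], newtons=30)

```text
time_s: 12.38
tcp_pos: [514.9, 49.6, 89.3]
eef_rot: [-0.002, 0.06, 0.998, -0.001]
force: [-0.0, -0.4, -0.7]
grip_width: 0.392
```

send_rows(motion=[[-0.008,0.001,0,0,0],[-0.016,0.002,-0.001,0,0],[-0.024,0.003,-0.002,0,0],[-0.024,0.003,-0.002,0,0],[-0.024,0.003,-0.002,0,0]], newtons=30)

```text
time_s: 13.0
tcp_pos: [503.0, 51.2, 88.3]
eef_rot: [-0.002, 0.06, 0.998, -0.001]
force: [3.1, -0.8, 1.8]
grip_width: 0.389
```

Run:
```python
from h import *
o=observe();print(o["tcp_pos"],o["force"],o["ft_torque"],o["grip_width"])
i,d=snapshot("wrist");cv2.imwrite("pics/w7.png",i)
```

```text
[503.01626797  51.16298732  88.34801191] [ 3.13634607 -0.83807049  1.81015511] [-0.07535325 -0.9935877  -0.04856565] 0.38916353913404556
```

View pics/w7.png

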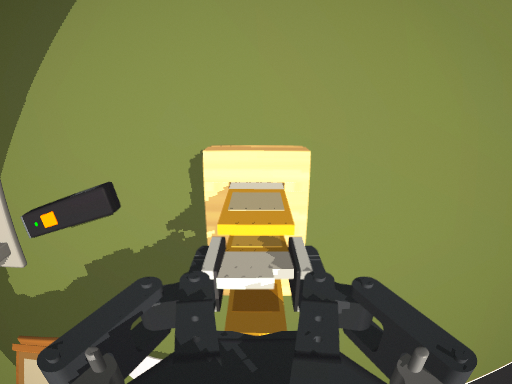

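send_rows(motion=[[0,0,0.05,0,0],[0,0,0.12,0,0],[0,0,0.18,0,0],[0,0,0.18,0,0],[0.04,0.06,0.18,0,0]], newtons=30)

```text
time_s: 13.68
tcp_pos: [522.0, 80.3, 177.6]
eef_rot: [-0.003, 0.061, 0.998, -0.001]
force: [1.2, 0.6, -1.8]
grip_width: 0.392
```

send_rows(motion=[[0.04,0.1,0,0,0],[0.04,0.2,0,0,0],[0.04,0.23,0,0,0],[0.04,0.23,0,0,0],[0.04,0.23,0,0,0]], newtons=30)

```text
time_s: 14.3
tcp_pos: [541.7, 194.1, 177.2]
eef_rot: [-0.003, 0.061, 0.998, -0.001]
force: [-0.6, -1.0, -1.2]
grip_width: 0.39
```

Run:
```python
from h import *
o=observe();print(o["tcp_pos"],o["force"],o["ft_torque"],o["grip_width"])
i,d=snapshot("wrist");cv2.imwrite("pics/w8.png",i[120:])
i,d=snapshot("scene");cv2.imwrite("pics/s8.png",cv2.resize(i[100:260,180:380],None,fx=4,fy=3.7))
```

```text
[541.73446227 194.13471825 177.19743834] [-0.6109714  -0.98908733 -1.23215193] [ 0.00781635  0.0070521  -0.03597983] 0.3895442784548612
```

View pics/w8.png

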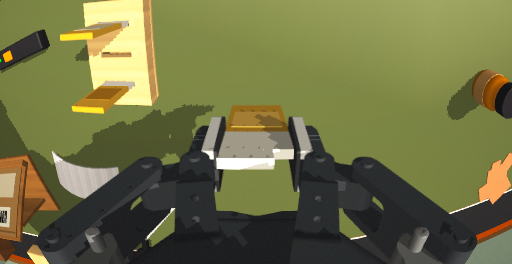

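View pics/s8.png

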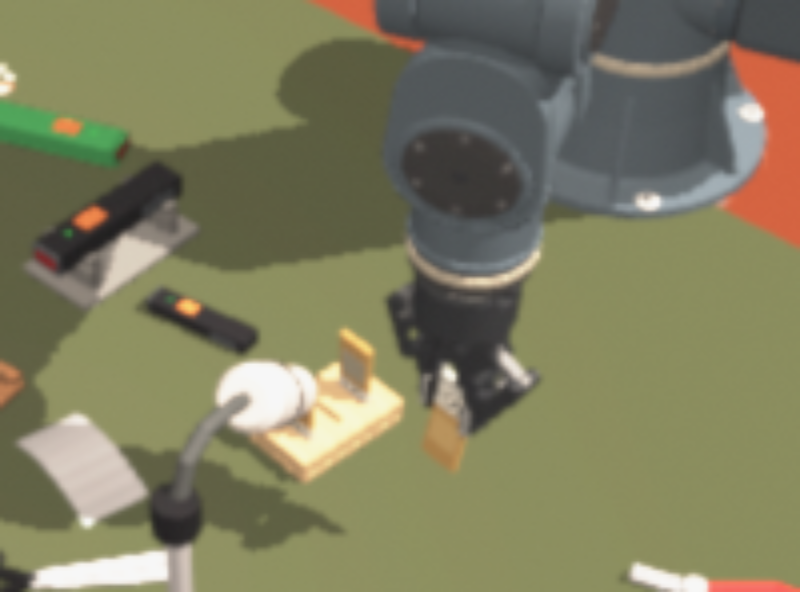

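```bash
cat >> h.py <<'E'
def W3(o,d,pts):
    from scipy.spatial.transform import Rotation as R
    cam=camera_params("wrist");K=np.array(cam["camera_matrix"]);M=np.array(cam["mount"]);q=o["eef_rot"];Rt=R.from_quat([q[1],q[2],q[3],q[0]]).as_matrix();out=[]
    for u,v in pts:
        dx,dy=(u-K[0,2])/K[0,0],(v-K[1,2])/K[1,1];r=np.hypot(dx,dy);s=np.sin(r)/r;ray=np.array([dx*s,-dy*s,-np.cos(r)])*d[v,u]/np.cos(r)
        out.append(o["tcp_pos"]+Rt@(M[:3,:3]@ray+M[:3,3]))
    return np.array(out)
E
python3 - <<'E'
from h import *
np.set_printoptions(precision=1,suppress=True)
o=observe();i,d=snapshot("wrist")
rows=list(range(222,300,6));p=W3(o,d,[(255,v) for v in rows])
for v,q in zip(rows,p): print(v,q,i[v,255])
E
```

```text
222 [594.  185.8   1.4] [ 71 137 128]
228 [549.  192.3 121.2] [ 26 106 146]
234 [546.3 192.7 136.7] [ 44  95 122]
240 [544.8 193.  148.6] [ 53 126 163]
246 [542.9 193.3 160.1] [ 69 186 226]
252 [540.9 193.6 170.7] [130 149 159]
258 [539.7 193.8 179.3] [136 153 160]
264 [538.4 194.  187.2] [136 151 160]
270 [537.5 194.2 194. ] [135 151 160]
276 [536.2 194.4 200.9] [136 152 160]
282 [538.3 194.2 202.4] [255 255 255]
288 [541.4 193.8 202.4] [194 221 227]
294 [692.2 173.4   1. ] [ 67 132 124]
```

send_rows(motion=[[0,0,-0.1,0,0],[0,0,-0.19,0,0],[0,0,-0.222,0,0],[0,0,-0.225,0,0],[0,0,-0.227,0,0]], newtons=30)

```text
time_s: 15.08
tcp_pos: [543.0, 194.3, 65.5]
eef_rot: [-0.002, 0.062, 0.998, -0.001]
force: [-0.2, -0.6, -1.6]
grip_width: 0.391
```

send_rows(motion=[[0,0,-0.006,0,0],[-0.007,0.001,-0.008,0,0],[-0.014,0.002,-0.0092,0,0],[-0.02,0.0024,-0.0108,0,0],[-0.026,0.003,-0.0126,0,0]], newtons=30)

```text
time_s: 15.7
tcp_pos: [531.7, 196.1, 61.0]
eef_rot: [-0.0, 0.062, 0.998, -0.0]
force: [3.0, -1.8, 8.2]
grip_width: 0.393
```

```bash
cat >> h.py <<'E'
def tilt(o,d,c=255):
    p=W3(o,d,[(c,v) for v in range(180,330,2)])
    # face points: fit line of points near tool and between
    q=np.array([x for x in p if x[2]>o["tcp_pos"][2]-70 and np.hypot(*(x-o["tcp_pos"])[:2])<60 and x[2]>8])
    return q
E
python3 - <<'E'
from h import *
np.set_printoptions(precision=1,suppress=True)
o=observe();i,d=snapshot("wrist");cv2.imwrite("pics/w9.png",i[120:])
print(o["tcp_pos"],o["force"]);print(tilt(o,d)[::2])
E
```

```text
[531.7 196.1  61. ] [ 3.  -1.8  8.2]
[[546.9 193.4  13.2]
 [541.9 194.1  28.4]
 [537.9 194.6  40.9]
 [535.  195.   50.6]
 [532.1 195.5  60. ]
 [529.3 195.9  68.5]
 [527.1 196.2  75.7]
 [524.2 196.6  83.7]
 [524.5 196.5  86.2]
 [525.6 196.4  87.6]
 [528.  196.1  87.1]]
```

send_rows(motion=[[-0.011,0.0014,-0.0052,0,0],[-0.022,0.0027,-0.0104,0,0],[-0.0326,0.0039,-0.0166,0,0],[-0.0423,0.0051,-0.0236,0,0],[-0.0495,0.006,-0.0296,0,0]], newtons=30)

```text
time_s: 16.38
tcp_pos: [507.6, 199.4, 47.4]
eef_rot: [0.001, 0.062, 0.998, 0.0]
force: [-1.1, -2.1, 8.9]
grip_width: 0.389
```

Run:
```python
from h import *
np.set_printoptions(precision=1,suppress=True)
o=observe();i,d=snapshot("wrist");cv2.imwrite("pics/w10.png",i[120:])
print(o["tcp_pos"],o["force"]);print(tilt(o,d)[::2])
```

```text
[507.6 199.4  47.4] [-1.1 -2.1  8.9]
[[494.8 200.6  69. ]
 [496.2 200.4  70. ]
 [497.2 200.3  71.5]
 [500.2 199.9  69.9]
 [509.  198.7  59.5]
 [524.3 196.7  40.3]
 [539.4 194.8  22.3]]
```

View pics/w10.png

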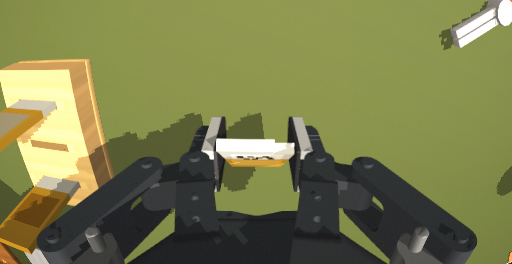

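send_rows(motion=[[0,0,0,0,0],[0,0,0,0,0],[0,0,0,0,0],[0,0,0.02,0,0],[0,0,0.04,0,0]], newtons=110)

```text
time_s: 17.05
tcp_pos: [507.1, 199.4, 67.7]
eef_rot: [0.001, 0.062, 0.998, 0.0]
force: [0.2, 0.4, -0.8]
grip_width: 0.368
```

send_rows(motion=[[0,0,0.08,0.05,0],[0,0,0.18,0.1,0],[0.04,-0.03,0.28,0.16,0],[0.08,-0.06,0.331,0.16,0],[0.1,-0.084,0.331,0.16,0]], newtons=110)

```text
time_s: 17.68
tcp_pos: [558.7, 157.1, 235.6]
eef_rot: [0.003, -0.064, 0.998, 0.001]
force: [-0.1, 0.3, -2.7]
grip_width: 0.372
```

Run:
```python
from h import *
np.set_printoptions(precision=1,suppress=True)
o=observe();i,d=snapshot("wrist");cv2.imwrite("pics/w11.png",i)
print(o["tcp_pos"],o["eef_rot"],o["force"],o["joints"])
p=W3(o,d,[(256,v) for v in range(250,310,2)])
for v,q in zip(range(250,310,2),p):print(v,q,i[v,256])
```

```text
[558.7 157.1 235.6] [ 0.  -0.1  1.   0. ] [-0.1  0.3 -2.7] [0.3 0.4 0.2 1.4 0.  0.1]
250 [680.1 171.9   1.3] [ 70 137 126]
252 [683.  172.3   1.6] [ 69 136 127]
254 [686.7 172.8   0.7] [ 71 137 126]
256 [690.1 173.2   0.4] [ 70 136 127]
258 [693.1 173.6   0.7] [ 79 143 134]
260 [545.2 154.8 258.3] [253 255 255]
262 [546.4 155.  258. ] [253 255 255]
264 [547.9 155.1 257.1] [253 255 255]
266 [547.8 155.1 258.9] [253 255 255]
268 [548.2 155.2 259.7] [253 255 255]
270 [549.9 155.4 258.7] [253 255 255]
272 [551.8 155.6 257.2] [165 187 195]
274 [557.1 156.3 250.7] [175 198 207]
276 [560.7 156.8 246.9] [166 190 201]
278 [565.8 157.4 241. ] [24 47 61]
280 [576.3 158.8 227.3] [ 57 148 196]
282 [584.7 159.8 217. ] [ 58 143 184]
284 [594.  161.  205.9] [ 68 182 231]
286 [742.  179.8  -0.2] [ 64 142 148]
288 [744.9 180.2   0.9] [ 70 136 128]
290 [748.4 180.6   1.1] [ 70 136 128]
292 [752.8 181.2   0.3] [ 68 134 126]
294 [755.9 181.6   1.2] [ 68 135 127]
296 [760.3 182.2   0.5] [ 69 136 127]
298 [764.2 182.6   0.5] [ 69 135 127]
300 [767.3 183.    1.5] [ 69 136 127]
302 [771.8 183.6   0.8] [60 76 75]
304 [771.3 183.5   6.4] [69 73 72]
306 [771.6 183.6  10.8] [115 123 124]
308 [773.8 183.9  13. ] [128 138 137]
```

View pics/w11.png

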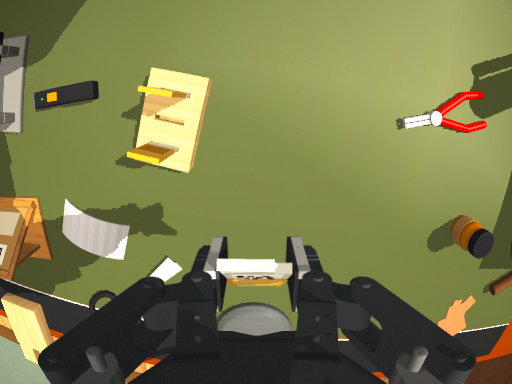

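send_rows(motion=[[0.03,0,0,0,0],[0.06,0,-0.002,0,0],[0.08,0,-0.002,0,0],[0.096,0,-0.002,0,0],[0.096,0,-0.002,0,0]], newtons=110)

```text
time_s: 18.35
tcp_pos: [606.8, 155.8, 232.2]
eef_rot: [0.001, -0.063, 0.998, 0.0]
force: [-1.3, -0.3, -0.8]
grip_width: 0.37
```

Run:
```python
from h import *
np.set_printoptions(precision=1,suppress=True)
o=observe();i,d=snapshot("wrist");cv2.imwrite("pics/w12.png",cv2.resize(i[180:340,180:340],None,fx=4,fy=3.5))
print(o["tcp_pos"],o["eef_rot"],o["force"],o["joints"])
p=W3(o,d,[(256,v) for v in range(268,292,2)])
for v,q in zip(range(268,292,2),p):print(v,q,i[v,256])
s,D=snapshot("scene");cv2.imwrite("pics/s12.png",cv2.resize(s[120:240,190:320],None,fx=6,fy=5,interpolation=cv2.INTER_CUBIC));np.save("pics/s12.npy",D)
t,D=snapshot("top");cv2.imwrite("pics/t12.png",cv2.resize(t[100:240,160:330],None,fx=4.5,fy=4,interpolation=cv2.INTER_CUBIC));np.save("pics/t12.npy",D)
```

```text
[606.8 155.8 232.2] [ 0.  -0.1  1.   0. ] [-1.3 -0.3 -0.8] [ 0.3  0.5  0.3  1.4 -0.   0.1]
268 [596.3 153.9 256.6] [245 253 254]
270 [597.4 154.  256.4] [245 253 254]
272 [600.4 154.4 253.2] [140 158 165]
274 [605.4 155.  247. ] [149 169 178]
276 [608.4 155.4 244.1] [142 163 173]
278 [614.5 156.2 236.7] [16 37 50]
280 [624.1 157.3 224.4] [ 49 128 167]
282 [632.5 158.4 214. ] [ 50 124 159]
284 [641.9 159.6 202.6] [ 46 126 167]
286 [531.8 145.8 360.7] [ 93 119 132]
288 [778.9 176.7  15.8] [108 116 115]
290 [780.6 176.9  18.3] [115 124 123]
```

View pics/s12.png

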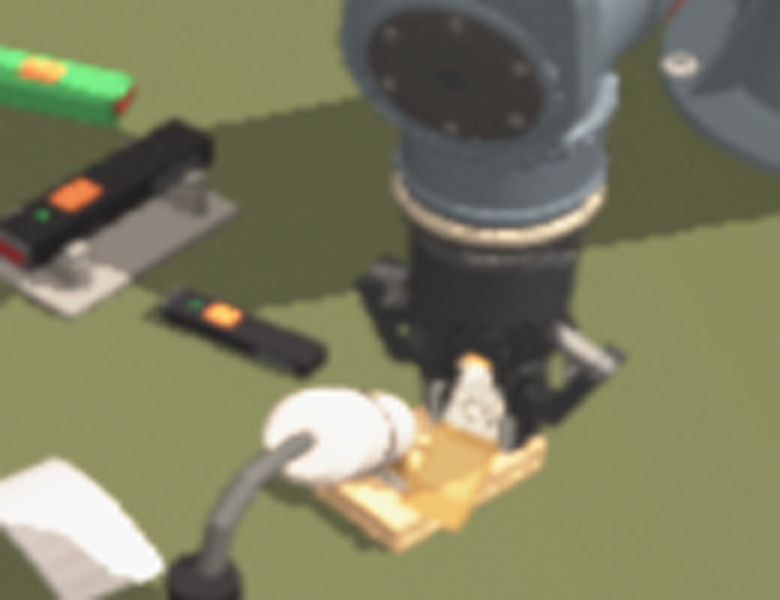

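View pics/t12.png

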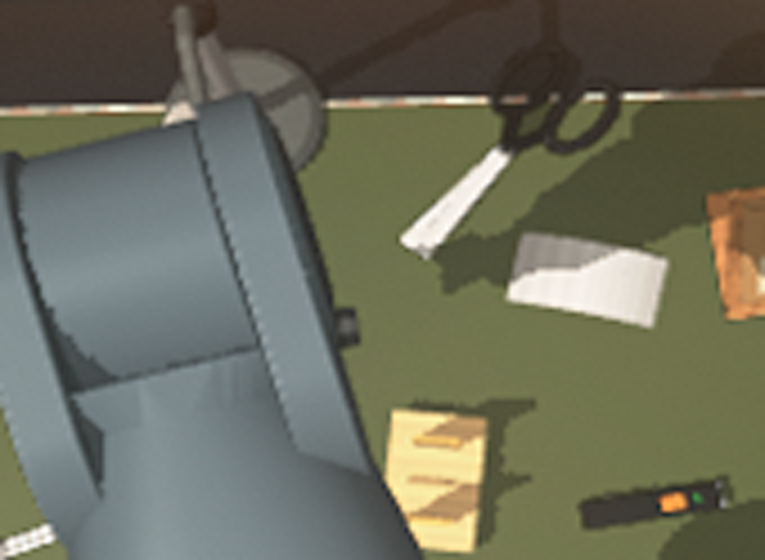

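View pics/w12.png

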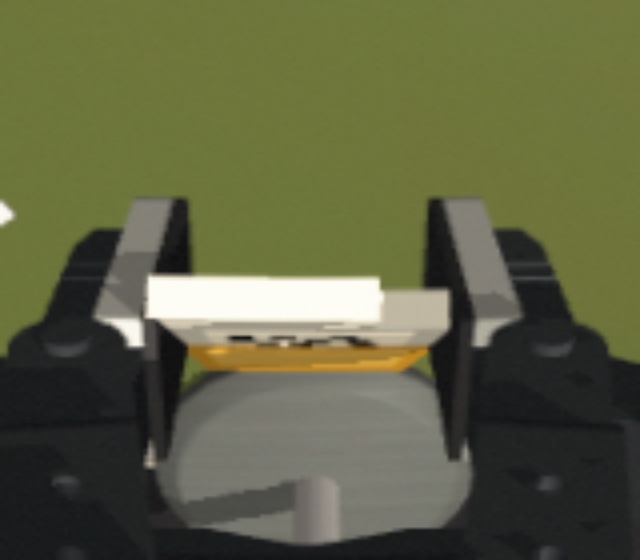

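Run:
```python
from h import *
np.set_printoptions(precision=1,suppress=True)
D=np.load("pics/s12.npy")
for x,y in[(460,410),(470,405),(480,405),(490,412),(478,395),(478,418)]:
    u,v=190+round(x/6),120+round(y/5);print((u,v),P("scene",u,v,D[v,u]))
i,d=snapshot("wrist");o=observe()
print(o["tcp_pos"]);
print(W3(o,d,[(223,296),(298,296),(240,310),(281,310),(259,318),(261,325),(230,290),(290,290)]))
print(W3(o,d,[(222,263),(270,263),(287,267),(240,280),(275,280)]))
```

```text
(267, 202) [612.9 151.9 237.1]
(268, 201) [605.5 149.6 233.2]
(270, 201) [607.3 158.1 241.4]
(272, 202) [604.8 163.6 239. ]
(270, 199) [605.1 156.  246.5]
(270, 204) [609.5 160.4 231.9]
[606.5 155.8 232.8]
[[618.5 141.2 249.3]
 [604.7 172.5 262.2]
 [819.6 158.4  20.2]
 [812.5 218.1  19.9]
 [824.6 187.   28.3]
 [825.8 189.9  42. ]
 [792.2 140.6   9.9]
 [613.5 172.4 246. ]]
[[596.5 139.8 255.5]
 [594.3 159.5 254.8]
 [598.8 168.  249.2]
 [625.4 148.7 224.2]
 [622.9 167.8 224.3]]
```

send_rows(motion=[[0.003,0.001,0.001,0,0],[0.003,0.001,0.001,0,0],[0.003,0.001,0.001,0,0],[0.003,0.001,0.001,0,0],[0.003,0.001,0.001,0,0]], newtons=110)

```text
time_s: 19.18
tcp_pos: [607.9, 156.2, 233.3]
eef_rot: [0.001, -0.063, 0.998, 0.0]
force: [0.2, 0.2, -1.5]
grip_width: 0.368
```

send_rows(motion=[[0,0,0,0,0],[0,0,0,0,0],[0,0,0,0,0],[0,0,0,0,0],[0,0,0,0,0]], newtons=110)

```text
time_s: 19.8
tcp_pos: [607.9, 156.3, 233.3]
eef_rot: [0.002, -0.063, 0.998, 0.0]
force: [-0.5, -0.1, -1.9]
grip_width: 0.372
```

Run:
```python
from h import *
np.set_printoptions(precision=1,suppress=True)
o=observe();i,d=snapshot("wrist")
print(o["time_s"],o["tcp_pos"],o["dq"],o["force"],o["grip_width"])
r=range(272,286,2);print(W3(o,d,[(256,v) for v in r]))
print(workorder.close_job())
```

```text
19.8 [607.9 156.3 233.3] [-0. -0. -0.  0. -0.  0.] [-0.5 -0.1 -1.9] 0.3716831750789709
[[601.1 154.8 254.9]
 [606.4 155.5 248.4]
 [609.7 155.9 245. ]
 [614.8 156.6 239.1]
 [625.1 157.9 225.5]
 [633.4 158.9 215.5]
 [642.8 160.1 204.1]]
the job is handed in; nothing more can be done
None
```

I handed the job in at about 19.8 s, with the arm still holding the plate under the bench camera. `close_job()` reports no verdict, so I can't confirm a pass.

**Scanner:**
- I lifted it from its rest and held it level with its window about 100 mm from the bar code, centred on it to a few mm by the camera measurements. It was held there for about 2 s.
- I then laid it back and let it go. Later pictures show it lying in its rest, window end forward.

**Plate:**
- The wanted plate was in the middle slot, with its label facing away from the robot. I gripped it by its long edges and drew it out.
- The gripper only points straight down, so I tilted the plate in the pads, first against the slot and then against the bare table. I then tightened the grip to 110 N.

**Last checks:**

| Check | Measured | Wanted |
|---|---|---|
| Plate lean from upright (measured just before the final approach) | 39.4° | 40° |
| Plate direction (yaw) | 7° | 7–8° |
| Label position by the wrist camera | about (614, 156, 240) mm | about (614, 157, 240) mm |

- The wanted position is itself my estimate, from fitting the camera's lens and post in the pictures.
- The arm was still, and the only force on the tool was roughly the plate's weight.
- The other plates and tools look unmoved in the pictures I took.

**What disagreed:** a coarse reading from the scene camera put the label 4 to 6 mm nearer the robot than the wrist camera did. Both are inside the 15 mm allowance. I went with the wrist camera and moved the label another 1.5 mm towards the camera.

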